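# Close and latch the test-bay guard

## Robot

A 6-joint arm with a two-finger parallel gripper is mounted at the origin on the work surface. World frame = base frame: x ahead of the robot, y to its left, z up, the work surface at z = 0. Lengths are in m, angles in rad, forces in N, time in s.
With the tool pointing down it reaches from about 0.3 to 0.875 m from the base axis. Payload 6.4 kg.
Tool frame: the origin (TCP) lies between the finger pads; the fingertips stand 22 mm ahead of it and the grasp point (between the pads) lies 3 mm ahead of it; z points along the fingers, y is the line along which they close (so a half turn about z gives the same grasp; the last joint's range is limited). The gripper opens to 85 mm and grips with 20 to 120 N. Pads are 22 mm wide; open, the fingers measure 114 mm over their backs; the gripper's body (76 mm by 85 mm) begins 54 mm behind the grasp point. The pads swing forward as they close: fully open they stand 13 mm farther back than shut.
Start: joints at [1.075, 0.181, 1.607, -0, 1.354, -0.206], TCP at [0.164, 0.551, 0.215] pointing down, gripper open.
Joint ranges: [-2.99, 2.99], [-0.89, 2.07], [0.3, 2.58], [-1.14, 4.28], [0, 2.63], [-3.12, 3.12]. Speed limits (rad/s): [2.57, 2.57, 3.01, 3.14, 3.14, 3.14].

## Interface

Orientations are given as a unit quaternion [w, x, y, z].
In Python, from bench import ctrl, imaging, workorder gives the robot as it stands.
- The arm moves only by the shell command python3 -m pendant 'ROWS' [OPENING]. ROWS is JSON, a list of rows, each a list of 4 numbers: the shift along the tool's x, y, z in cm, then the turn about the tool's z in degrees. In form: [[dx, dy, dz, roll], ...]. A call has 1 to 12 rows; each row is the pose to reach, as a shift and turn from the pose commanded when the call began, along the tool's axes at that moment; what a row does not reach only later rows make up. A row lasts 1/12 s, in which the tool goes at most 41.7 mm and 7.16 degrees, less where a joint would pass 70% of its speed; a pose out of reach is approached as far as the arm can. A call with a gripper value outside its range is refused whole. OPENING is the opening, from 0 (shut) to 1 (fully open), set as the call begins (- or left out, the last holds). The fingers move at their own pace and stop on an object; the grip force is fixed at half the most. Time passes only in rows, so rows that repeat a pose let the fingers close. It gives the time, the measured TCP pose, the force, the opening and the grip force at its end, in the units of the state.
- ctrl.get_obs(): the state, without advancing time (a new reading comes with each control period).
- imaging.camera(name): name is "side" or "top" or "wrist"; returns the picture (480x640x3 uint8, red, green, blue); there is no depth.
- imaging.camera_info(name): a dict with "K" (3x3 intrinsics, pixels), "k1" (the pictures are not rectified: a ray, as slopes to the right and down, at radius r is drawn at 1 + k1 r^2 times it, then the intrinsics apply), "T" (4x4, takes a point from camera to world coordinates); the wrist camera has in their place "tool_from_camera" (4x4, takes a point from camera to tool coordinates, whose origin is the TCP and whose axes are the flange's). Camera axes: x right, y up, looking along -z (the intrinsics and any distortion apply to the point x, -y, -z); pixel columns grow to the right and rows downward; lengths in m; the calibration is good to about 2 mm. A picture is of the moment at which its call begins: read the wrist's pose just before it. camera_info takes no time and is no camera call.
- workorder.hand_in(): hands the job in; it is judged then, once.
The state is a dict: "time_s": time; "q": joint angles; "dq": joint speeds; "joint_efforts": joint torques, N m; "eef_pos": TCP position; "eef_rot": TCP orientation; "wrist_force": force on the tool from outside, world axes, zero at the start; "torque": the same for the moment, N m; "opening": opening from 0.0 (shut) to 1.0 (fully open); "grasp_force": force on a finger pad.
Only numpy, scipy, OpenCV 4.12 (cv2) and the standard library are available. Lean on these libraries where they do the work, as an engineer would, in place of code of your own. Each camera call takes 0.05 s, during which the arm holds its last target. There are 200 camera calls.

## Task

Slide the clear guard shut over the opened power supply and latch it: lift the steel latch bar over the lip of its keeper, carry it along with the guard, and let it drop fully into the keeper's notch so that it lies level again. The keeper has been re-clamped and nobody noted exactly where, so feel for the notch. Be gentle: squeeze the latch bar no harder than about 25 N, do not shove it or the guard, and leave the other things on the bench where they are.

Things in the scene. Friction and masses are not known exactly. Their poses are not given: they have to be found in the camera images.
- bay: Test bay, fixed: grey base plate 360 x 320 x 12 mm, origin under its centre; x = the way the guard slides to close, y = out from the guard towards the latch bar's free end, z up. A clear 170 x 170 mm hood (the guard, top 130 mm above the table) slides on two rails over an opened power supply; latch bar and keeper are on its +y side.
- keeper_nominal (a point): Point fixed to the bay, axes as the bay's: middle of the keeper's notch if clamped at mid-adjustment, at the height of the level bar's underside (71 mm above table), 68 mm out from the bar's pivot. The keeper, a dark steel block 24 mm wide along y, is clamped up to 18 mm either way along x: its real notch is anywhere from x = -18 to +18 mm of here, to be found by feel or sight.
- lip_nominal (a point): Front top edge of the keeper's lip for mid-adjustment (bay axes; really up to 18 mm either way along x). From here in the closing direction: flat lip 40 mm long, its top 16 mm above the level bar's underside, its upright front blocks the lowered bar; then the notch, 17 mm long, open above, deep enough for the bar to lie level; then an end block 34 mm long, 8 mm higher than the lip.
- latch_grip (a point): Middle of the latch bar's plain steel upright grip tab, 112 mm out from the pivot, 28 mm above the bar's axis. Tab: 12 mm thick along x, 24 mm along the bar, from 4 to 48 mm above the bar's axis; nothing within 25 mm of its two faces. Axes turn with the bar: x = closing direction (hinge axis), y from pivot to free end, z up the tab.
- latch_pivot (a point): Bar's hinge axis, on the guard's side, 75 mm above the table; moves with the guard. The bar is steel, 12 mm wide (x), 8 mm thick, 128 mm long from here, about 0.2 kg with its tab. It has no side play: pushing the tab along x slides the guard.
- guard (a joint): Travel of the guard, m: 0 = open, grows along the bay's +x towards closed, stop at 0.125. About 1.5 N friction plus 6 N per m/s; stays where left. Starts at 0 to 0.02, bar short of the lip. The bar is over keeper_nominal at 0.100; in the notch it reads 0.079 to 0.121 depending on the keeper's setting; at 0.068 to 0.074 the bar is above the lip for any setting.
- latch (a joint): Angle of the latch bar, rad: 0 = level, on its stop (at rest short of the keeper, and again when fully down in the notch); grows as the free end is lifted about x, up to 1.1. Falls by its own weight, almost without friction. Resting on the lip it reads about 0.29; above 0.45 the bar clears the end block too.
- heatsink: loose aluminium heatsink, 60 x 50 x 30 mm, on the table beside the latch; bystander, origin under its centre
- capacitor: loose black can capacitor standing upright, 35 mm diameter, 55 mm high, on the table beside the latch; bystander, origin under its centre
- meter: black bench multimeter lying flat, 150 x 100 x 44 mm with its dial; bystander, origin under its centre
- spool: copper wire spool standing on end, 64 mm diameter, 46 mm high; bystander, origin under its centre
- driver: screwdriver lying on the table; bystander
- tray: open grey parts tray, 110 x 80 x 30 mm; bystander, origin under its centre

How it is judged:
On the way, in this order (a step that is already met when the one before it is completed fails the run):
1. the latch bar is lifted clear of the keeper's lip (value of joint latch above 0.27 rad), for 0.1 s.
2. the guard has been carried to its closed range with the bar down in the notch (value of joint guard above 0.075 m and value of joint latch below 0.06 rad), for 0.2 s.
At the end, for the whole second after the job is handed in: The guard is past 75 mm of its travel with the latch bar down in the keeper's notch, within 0.06 rad of level, both at rest (all of step 2 and velocity of joint latch between -0.05 and 0.05 rad/s and velocity of joint guard between -0.01 and 0.01 m/s); the robot touches nothing.
It fails at once if the latch bar is squeezed with more than 30 N by each finger, or shoved: over 60 N from the fingers in all (contact force between the fingers and latch above 60 N).
It fails at once if the guard is shoved by the fingers with more than 40 N (contact force between the fingers and guard above 40 N).
It fails at once if a bystander is moved more than 20 mm (distance of any of heatsink, capacitor, meter, spool, driver, tray from where it was at the start of the episode above 0.02 m).
It also fails if it takes over 45 s, if anything falls off the work surface, if the arm or the gripper's body presses on something with over 40 N, if the wrist force passes 120 N, or if a joint passes its speed limit or range.

## Working session

There is one attempt and no reset: what is moved stays moved. The work goes in short steps, Python scripts to look and compute and a shell command to move; the robot and the scene stay as the last step left them, time stands still between calls to the robot, and variables do not carry over. Pictures are saved under pics/ and viewed, at most 10 in all, crops included, and the job is handed in when it is done.

```bash
ls; mkdir -p pics; python3 - <<'E'
from bench import ctrl, imaging
import cv2
o=ctrl.get_obs(); print({k:o[k] for k in('time_s','eef_pos','eef_rot','wrist_force','opening','grasp_force')})
for n in("top","side"):
    im=imaging.camera(n); cv2.imwrite(f"pics/{n}0.png",im[:,:,::-1])
for n in("top","side","wrist"): print(n,imaging.camera_info(n))
E
```

```text
pics
{'time_s': 0.0, 'eef_pos': array([0.16398335, 0.55049907, 0.21376457]), 'eef_rot': array([-3.21761200e-04,  1.44383934e-01,  9.89521337e-01, -8.36000754e-04]), 'wrist_force': array([-0.04215312, -0.27480538, -0.12386193]), 'opening': 0.9984645833518514, 'grasp_force': 0.0}
top {'K': array([[446.34733874,   0.        , 317.2054491 ],
       [  0.        , 446.34733874, 244.68267493],
       [  0.        ,   0.        ,   1.        ]]), 'k1': -0.08036921790822499, 'T': array([[-0.00954336,  0.98620119, -0.16527595,  0.37916293],
       [-0.99989706, -0.00764059,  0.01214462,  0.12866115],
       [ 0.01071424,  0.16537483,  0.98617259,  1.08391839],
       [ 0.        ,  0.        ,  0.        ,  1.        ]])}
side {'K': array([[624.10699041,   0.        , 320.07436219],
       [  0.        , 624.10699041, 236.27606994],
       [  0.        ,   0.        ,   1.        ]]), 'k1': -0.059015787290971164, 'T': array([[ 9.99114059e-01,  2.90940620e-02, -3.04077749e-02,
         5.33853815e-01],
       [-4.20741473e-02,  7.06498308e-01, -7.06462955e-01,
        -7.31874114e-01],
       [ 9.29164513e-04,  7.07116452e-01,  7.07096500e-01,
         9.41130919e-01],
       [ 0.00000000e+00,  0.00000000e+00,  0.00000000e+00,
         1.00000000e+00]])}
wrist {'K': array([[351.83344202,   0.        , 326.44848827],
       [  0.        , 351.83344202, 242.98876848],
       [  0.        ,   0.        ,   1.        ]]), 'k1': -0.07001896576421836, 'tool_from_camera': array([[-1.00406981e-03,  9.60777939e-01,  2.77317046e-01,
         7.13103585e-02],
       [ 9.99999490e-01,  9.93854799e-04,  1.77398152e-04,
         3.98302867e-04],
       [-1.05172646e-04,  2.77317082e-01, -9.60778447e-01,
        -1.57497117e-01],
       [ 0.00000000e+00,  0.00000000e+00,  0.00000000e+00,
         1.00000000e+00]])}
```

View pics/top0.png

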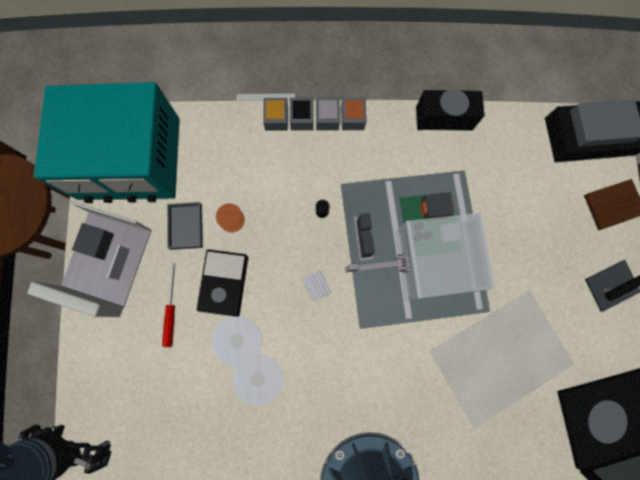

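View pics/side0.png

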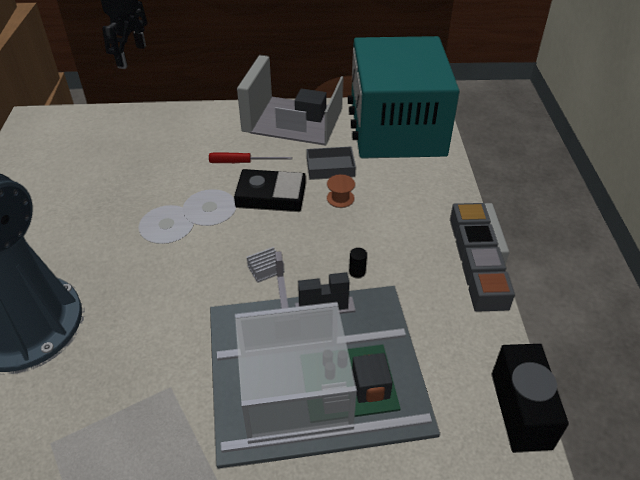

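The top view shows the bay corners near (342,184), (464,171), (489,311) and (360,327). The bar runs from (405,263) to the tab at (350,268), and the keeper is near (365,235). The closing direction is image up, roughly world +x. The heatsink is at (317,285) and the capacitor at (322,208).

```bash
cat > h.py <<'E'
import numpy as np, cv2
from bench import ctrl, imaging
from scipy.spatial.transform import Rotation as R
def cam(n):
    c=imaging.camera_info(n)
    if n!="wrist": return c,np.array(c["T"])
    o=ctrl.get_obs(); T=np.eye(4); T[:3,:3]=R.from_quat(np.roll(o["eef_rot"],-1)).as_matrix(); T[:3,3]=o["eef_pos"]
    return c,T@c["tool_from_camera"]
def px2w(n,uv,z):
    c,T=cam(n); p=cv2.undistortPoints(np.array([[uv]],float),c["K"],np.array([c["k1"],0,0,0,0.]))[0,0]
    d=T[:3,:3]@[p[0],-p[1],-1]; return T[:3,3]+d*(z-T[2,3])/d[2]
def w2px(n,P):
    c,T=cam(n); P=(np.atleast_2d(P)-T[:3,3])@T[:3,:3]; P=P*[1,-1,-1]
    return cv2.projectPoints(P,np.zeros(3),np.zeros(3),c["K"],np.array([c["k1"],0,0,0,0.]))[0][:,0]
E
python3 - <<'E'
from h import *
W=[px2w("top",c,.012)[:2] for c in [(342,184),(464,171),(489,311),(360,327)]]
L=np.array([[.16,.18],[-.0,0]])
L=np.array([[.18,.16],[.18,-.16],[-.18,-.16],[-.18,.16]])
W=np.array(W);print(W)
c=W.mean(0);w=W-c
th=np.arctan2((L[:,0]*w[:,1]-L[:,1]*w[:,0]).sum(),(L*w).sum());print(c,np.degrees(th))
print((w@np.array([[np.cos(th),-np.sin(th)],[np.sin(th),np.cos(th)]])))
for p,z in [((350,268),.12),((405,263),.075),((317,285),.03),((322,205),.055)]: print(p,px2w("top",p,z))
a=cv2.imread("pics/top0.png")[185:305,300:460]; b=cv2.imread("pics/side0.png")[235:325,230:390]
cv2.imwrite("pics/crop.png",np.hstack([cv2.resize(a,None,fx=2.5,fy=2.5,interpolation=2),cv2.resize(cv2.resize(b,None,fx=2.5,fy=2.5,interpolation=2),(400,300))]))
E
```

```text
[[ 0.71202503  0.05205479]
 [ 0.74589923 -0.25966089]
 [ 0.39292892 -0.29858623]
 [ 0.35999869  0.01581338]]
[ 0.55271297 -0.12259474] 6.087801889221009
[[ 0.17693563  0.15676918]
 [ 0.17756061 -0.15678103]
 [-0.17754727 -0.15805352]
 [-0.17694896  0.15806538]]
(350, 268) [0.4887604  0.04598493 0.12      ]
(405, 263) [ 0.50418788 -0.0842989   0.075     ]
(317, 285) [0.45931912 0.11708795 0.03      ]
(322, 205) [0.64706179 0.10369207 0.055     ]
```

View pics/crop.png

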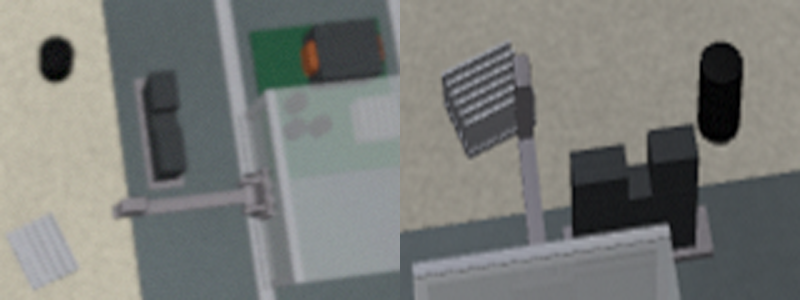

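```bash
python3 - <<'E'
from h import *
th=np.radians(6.09);c=np.array([.5527,-.1226]);M=np.array([[np.cos(th),-np.sin(th)],[np.sin(th),np.cos(th)]])
f=lambda n,p,z:((px2w(n,p,z)[:2]-c)@M*1000).round(1)
S=lambda x,y:(230+(x-400)/2.5,235+y/3.333)
Tt=lambda x,y:(300+x/2.5,185+y/2.5)
for nm,n,p,z in [("lipNL","side",S(573,180),.087),("lipNR","side",S(630,172),.087),("lipFL","side",S(570,152),.087),("lipFR","side",S(625,147),.087),
 ("endNL","side",S(650,165),.095),("endNR","side",S(697,158),.095),("endFL","side",S(648,133),.095),("endFR","side",S(692,128),.095),
 ("tabtopfar","side",S(520,54),.123),("tabtopmid","side",S(521,72),.123),
 ("T lip front","top",Tt(172,178),.087),("T lip end","top",Tt(165,120),.087),("T end st","top",Tt(162,110),.095),("T end fin","top",Tt(160,72),.095),
 ("T tabtop","top",Tt(126,208),.123),("T bar mid","top",Tt(190,203),.079),("T pivot","top",Tt(258,196),.08)]:
  print(nm,f(n,p,z))
E
```

```text
lipNL [-12.9 114.6]
lipNR [ 28.2 114.2]
lipFL [-12.5 134.6]
lipFR [ 27.3 132.3]
endNL [ 42.  110.2]
endNR [ 76.  110.1]
endFL [ 44.2 132.9]
endFR [ 76.3 131.8]
tabtopfar [-42.7 178.6]
tabtopmid [-43.3 165.2]
T lip front [-20.6 125.5]
T lip end [ 33.1 124.7]
T end st [ 41.1 127.3]
T end fin [ 76.3 124.4]
T tabtop [-46.5 173.9]
T bar mid [-44.2 111.1]
T pivot [-45.1  48.6]
```

The crop shows the dark keeper with its lip, notch and higher end block. In bay x, the lip front is at about -13 mm, the notch runs about 27 to 44 mm (centre about 35.5), and the bar is at -44. So the travel is about 79 mm and the tab is at world (0.491, 0.038). I'll go above the tab first.

```bash
python3 -m pendant '[[-46,-39.8,0,67.3],[-46,-39.8,0,67.3],[-46,-39.8,0,67.3],[-46,-39.8,0,67.3],[-46,-39.8,0,67.3],[-46,-39.8,0,67.3],[-46,-39.8,0,67.3],[-46,-39.8,0,67.3],[-46,-39.8,0,67.3],[-46,-39.8,0,67.3],[-46,-39.8,0,67.3],[-46,-39.8,0,67.3]]' 0.45; python3 -c "
from h import *
o=ctrl.get_obs();print(o['time_s'],o['eef_pos'],o['eef_rot'])"
```

```text
time_s: 1.1
eef_pos: [0.4336, 0.1275, 0.2146]
eef_rot: [-0.0, 0.669, 0.744, 0.0]
wrist_force: [0.6, 0.8, -0.1]
opening: 0.448
grasp_force: 0.0
1.1 [0.43360928 0.12750362 0.21461481] [-7.57871008e-06  6.68669579e-01  7.43559675e-01  5.96417967e-05]
```

```bash
python3 -m pendant '[[0,0,0,0],[0,0,0,0],[0,0,0,0]]' ; cat >> h.py <<'E'
def to(x,y,z):
    T=cam("wrist")[1]; o=ctrl.get_obs(); r=R.from_quat(np.roll(o["eef_rot"],-1)); return (r.inv().apply(np.array([x,y,z])-o["eef_pos"])*100).round(2)
E
python3 -c "
from h import *
print(to(.4913,.0378,.17))"
```

```text
time_s: 1.35
eef_pos: [0.4327, 0.1295, 0.2142]
eef_rot: [-0.001, 0.669, 0.743, -0.0]
wrist_force: [-0.1, -0.6, -0.4]
opening: 0.453
grasp_force: 0.0
[-9.74  4.87  4.41]
```

```bash
python3 -m pendant '[[-3.5,1.7,0,0],[-7,3.5,1,0],[-9.7,4.9,2,0],[-9.7,4.9,3.4,0],[-9.7,4.9,4.4,0],[-9.7,4.9,4.4,0],[-9.7,4.9,4.4,0]]' ; python3 - <<'E'
from h import *
print(w2px("wrist",[[.4913,.0378,.123],[.4913,.0378,.079]]))
im=imaging.camera("wrist"); cv2.imwrite("pics/w1.png",im[:,:,::-1]); print(ctrl.get_obs()["eef_pos"])
E
```

```text
time_s: 1.93
eef_pos: [0.4909, 0.04, 0.1701]
eef_rot: [-0.001, 0.668, 0.745, -0.0]
wrist_force: [-1.2, 0.9, 0.6]
opening: 0.448
grasp_force: 0.0
[[328.14973079 265.36988806]
 [327.93586486 245.24669197]]
[0.49159718 0.03981751 0.17086993]
```

View pics/w1.png

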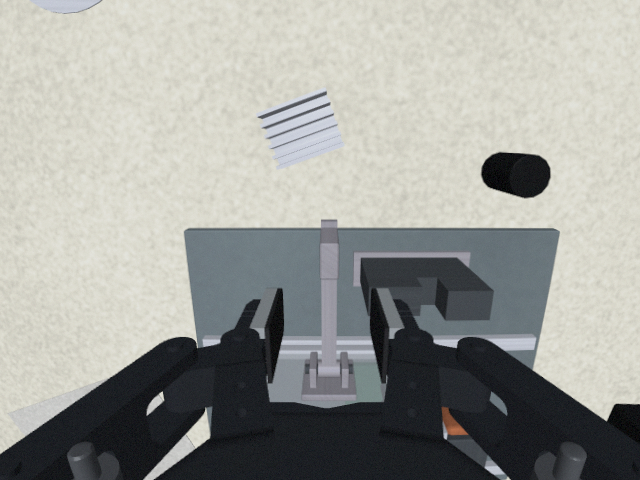

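The wrist view shows the tab top at (329,260), centred between the fingers. The lip runs from u of about 361 and the notch is at u of about 420 to 437.

```bash
python3 - <<'E'
from h import *
th=np.radians(6.09);c=np.array([.5527,-.1226]);M=np.array([[np.cos(th),-np.sin(th)],[np.sin(th),np.cos(th)]])
for nm,p,z in [("tab",(329,260),.123),("lipfar L",(364,287),.087),("lipfarR",(421,290),.087),("end L",(440,290),.095),("endR",(493,289),.095),("bar",(329,310),.079)]:
  w=px2w("wrist",p,z); print(nm,w.round(4),((w[:2]-c)@M*1000).round(1))
w=px2w("wrist",(329,260),.123); print(to(w[0],w[1],.110))
E
```

```text
tab [0.4922 0.0408 0.123 ] [-42.8 168.9]
lipfar L [0.522  0.0104 0.087 ] [-16.4 135.5]
lipfarR [0.5648 0.0125 0.087 ] [ 26.4 133. ]
end L [0.576  0.0171 0.095 ] [ 38.  136.5]
endR [0.6151 0.0218 0.095 ] [ 77.4 137. ]
bar [ 0.4987 -0.0151  0.079 ] [-42.2 112.6]
[0.09 0.08 6.09]
```

```bash
python3 -m pendant '[[0.1,0.1,2,0],[0.1,0.1,4,0],[0.1,0.1,5.5,0],[0.1,0.1,6.1,0],[0.1,0.1,6.1,0],[0.1,0.1,6.1,0]]' 0.4; python3 -m pendant '[[0,0,0,0],[0,0,0,0],[0,0,0,0],[0,0,0,0]]' 0.2
```

```text
time_s: 2.48
eef_pos: [0.4935, 0.0398, 0.1107]
eef_rot: [0.0, 0.668, 0.744, 0.0]
wrist_force: [-0.1, -0.7, 0.7]
opening: 0.399
grasp_force: 0.0
time_s: 2.82
eef_pos: [0.4935, 0.0393, 0.1104]
eef_rot: [0.001, 0.669, 0.744, 0.0]
wrist_force: [0.1, 0.4, 0.3]
opening: 0.202
grasp_force: 0.0
```

```bash
python3 - <<'E'
from h import *
im=imaging.camera("wrist"); cv2.imwrite("pics/w2.png",im[:,:,::-1]); print(ctrl.get_obs())
E
```

```text
{'time_s': 2.8667, 'q': array([-1.60914891e-01,  1.26926148e-01,  1.89761854e+00, -1.13911415e-05,
        1.11612332e+00, -2.67260678e-01]), 'dq': array([ 0.00055442,  0.0035424 ,  0.00407611, -0.00029525, -0.00072977,
        0.00059444]), 'joint_efforts': array([ 3.23120761e-02, -3.75336778e+01, -3.09582996e+01,  1.51174958e-03,
       -3.58725920e-03,  2.75636839e-04]), 'eef_pos': array([0.493403  , 0.03924994, 0.1102021 ]), 'eef_rot': array([3.91668600e-04, 6.68524267e-01, 7.43690185e-01, 2.45687642e-04]), 'wrist_force': array([-0.67688966, -0.28803266,  0.4529005 ]), 'torque': array([ 0.02004495,  0.03781413, -0.03414174]), 'grasp_force': 0.0, 'opening': 0.20000466722331386}
```

View pics/w2.png

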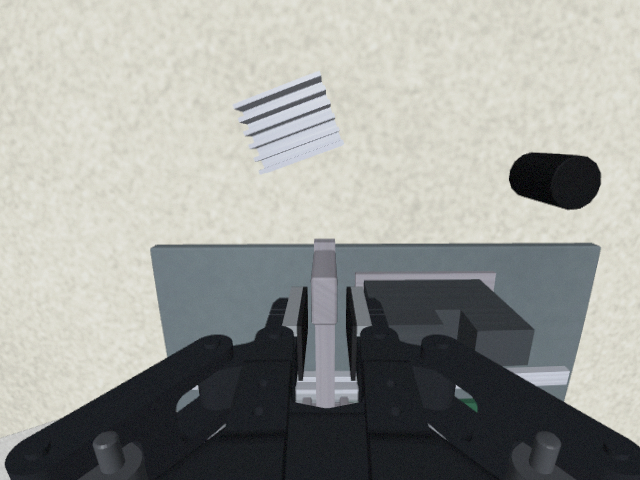

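The wrist view shows the tab top at u 313 to 336, between the pads at about 302 and 352. The gap is a few mm per side. I'll close in small steps and watch the grip force.

```bash
python3 -c "
from h import *
o=ctrl.get_obs();T=cam('wrist')[1]
r=R.from_quat(np.roll(o['eef_rot'],-1))
print(w2px('wrist',r.apply([[.011,.0085,-.008],[-.011,.0085,-.008],[.011,-.0085,-.008],[.011,-.0085,.022]])+o['eef_pos']))"
python3 -m pendant '[[0,0,0,0],[0,0,0,0],[0,0,0,0]]' 0.155;python3 -m pendant '[[0,0,0,0],[0,0,0,0]]' 0.145;python3 -m pendant '[[0,0,0,0],[0,0,0,0]]' 0.14
```

```text
[[346.96548388 278.61759808]
 [346.20591232 321.76759363]
 [309.6755643  278.66918003]
 [312.16812739 257.80974019]]
time_s: 3.12
eef_pos: [0.4931, 0.0393, 0.1097]
eef_rot: [-0.0, 0.669, 0.744, -0.0]
wrist_force: [-0.1, 0.4, -0.1]
opening: 0.157
grasp_force: 0.0
time_s: 3.28
eef_pos: [0.493, 0.0393, 0.1096]
eef_rot: [-0.0, 0.669, 0.744, -0.0]
wrist_force: [0.9, -1.5, 0.1]
opening: 0.145
grasp_force: 0.0
time_s: 3.45
eef_pos: [0.4931, 0.0393, 0.1097]
eef_rot: [-0.0, 0.669, 0.744, -0.0]
wrist_force: [0.1, -0.1, 0.7]
opening: 0.142
grasp_force: 0.0
```

```bash
python3 -m pendant '[[0,0,0,0],[0,0,0,0]]' 0.136|tail -2;python3 -m pendant '[[0,0,0,0],[0,0,0,0]]' 0.133|tail -2;
```

```text
opening: 0.138
grasp_force: 0.0
opening: 0.13
grasp_force: 0.0
```

```bash
for i in 1; do python3 -m pendant '[[0,0,0,0],[0,0,0,0]]' 0.128|tail -3;python3 -m pendant '[[0,0,0,0],[0,0,0,0]]' 0.124|tail -3;done; python3 - <<'E'
from h import *
im=imaging.camera("wrist"); cv2.imwrite("pics/w3.png",cv2.resize(im[220:420,220:430,::-1],None,fx=2.5,fy=2.5))
E
```

```text
wrist_force: [-0.4, -0.0, 0.7]
opening: 0.128
grasp_force: 0.0
wrist_force: [-0.4, -0.0, 0.2]
opening: 0.123
grasp_force: 0.0
```

View pics/w3.png

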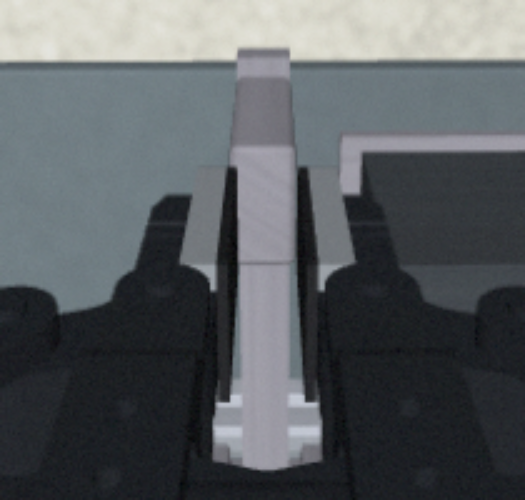

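The crop shows the tab top face (u 235–297) between the pads, with about 2 mm still free on each side. The opening scale is evidently not linear in mm. The pads overlap the tab well in y. I'll keep closing.

```bash
for i in 1; do python3 -m pendant '[[0,0,0,0],[0,0,0,0]]' 0.115|tail -3;python3 -m pendant '[[0,0,0,0],[0,0,0,0]]' 0.108|tail -3;python3 -m pendant '[[0,0,0,0],[0,0,0,0]]' 0.102|tail -3;done
```

```text
wrist_force: [0.2, 0.2, -0.0]
opening: 0.116
grasp_force: 0.0
wrist_force: [-0.1, -0.3, 0.1]
opening: 0.109
grasp_force: 0.0
wrist_force: [0.2, 0.3, 1.5]
opening: 0.107
grasp_force: 0.0
```

```bash
python3 -m pendant '[[0,0,0,0],[0,0,0,0]]'|tail -3;python3 -m pendant '[[0,0,0,0],[0,0,0,0]]' 0.097|tail -3;python3 -m pendant '[[0,0,0,0],[0,0,0,0]]' 0.092|tail -3
```

```text
wrist_force: [0.1, -0.2, -0.6]
opening: 0.107
grasp_force: 0.0
wrist_force: [0.1, 0.6, 0.1]
opening: 0.097
grasp_force: 0.0
wrist_force: [0.1, -0.5, -0.5]
opening: 0.093
grasp_force: 0.0
```

```bash
for i in 1; do python3 -m pendant '[[0,0,0,0],[0,0,0,0]]' 0.087|tail -3;python3 -m pendant '[[0,0,0,0],[0,0,0,0]]' 0.082|tail -3;python3 -m pendant '[[0,0,0,0],[0,0,0,0]]' 0.077|tail -3;done
python3 - <<'E'
from h import *
im=imaging.camera("wrist"); cv2.imwrite("pics/w4.png",cv2.resize(im[220:420,220:430,::-1],None,fx=2.5,fy=2.5))
E
```

```text
wrist_force: [-0.5, 0.3, -0.9]
opening: 0.087
grasp_force: 0.0
wrist_force: [0.3, -0.3, 0.3]
opening: 0.08
grasp_force: 0.0
wrist_force: [0.3, 0.4, 0.3]
opening: 0.075
grasp_force: 0.0
```

View pics/w4.png

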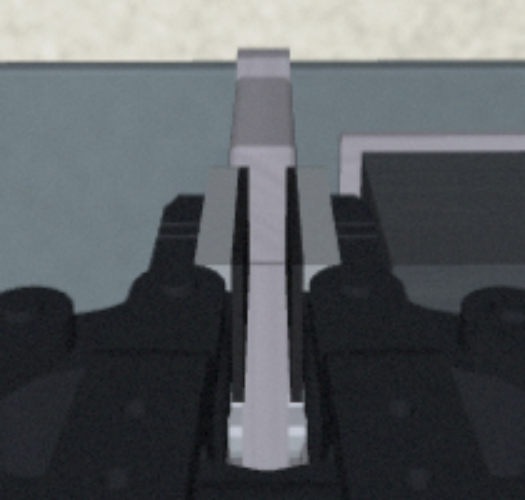

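The pads now overlap the tab in the picture but register no contact, so my reading of the heights or y must be off. I'll check the projection before going further.

```bash
python3 - <<'E'
from h import *
th=np.radians(6.09);c=np.array([.5527,-.1226]);M=np.array([[np.cos(th),-np.sin(th)],[np.sin(th),np.cos(th)]])
o=ctrl.get_obs();print(o["opening"],o["eef_pos"])
P=lambda x,y,z:np.r_[c+M@np.array([x,y])/1000,z/1000]
crop=lambda p:((p-[220,220])*2.5).round(0)
B=lambda Y,a:[P(x,Y+dy,z) for dy,z in a for x in(-48.5,-36.5)]
for Y in (160,166,172): print(Y,crop(w2px("wrist",B(Y,[(12,123),(-12,123),(12,79),(-12,79),(16,79),(16,71)]))).tolist())
r=R.from_quat(np.roll(o['eef_rot'],-1))
for x in(.011,-.011): print(x,crop(w2px('wrist',r.apply([[x,.006,z] for z in(-.012,0,.012,.021)])+o['eef_pos'])).tolist())
b=(np.array(o["eef_pos"][:2])-c)@M*1000;print("tcp bay",b)
# tool yaw-> TCP
E
```

```text
0.07753564482458629 [0.49309263 0.03933115 0.10969943]
160 [[235.0, 191.0], [302.0, 191.0], [237.0, 308.0], [301.0, 308.0], [241.0, 109.0], [294.0, 109.0], [242.0, 206.0], [294.0, 205.0], [241.0, 92.0], [295.0, 92.0], [242.0, 81.0], [293.0, 81.0]]
166 [[235.0, 160.0], [303.0, 160.0], [236.0, 280.0], [301.0, 280.0], [241.0, 84.0], [295.0, 84.0], [242.0, 182.0], [294.0, 182.0], [241.0, 67.0], [295.0, 67.0], [242.0, 57.0], [294.0, 57.0]]
172 [[234.0, 128.0], [303.0, 128.0], [236.0, 251.0], [301.0, 251.0], [241.0, 58.0], [295.0, 58.0], [242.0, 158.0], [294.0, 158.0], [241.0, 41.0], [295.0, 41.0], [242.0, 32.0], [294.0, 32.0]]
0.011 [[305.0, 155.0], [302.0, 131.0], [300.0, 110.0], [298.0, 96.0]]
-0.011 [[303.0, 265.0], [301.0, 235.0], [299.0, 208.0], [297.0, 190.0]]
tcp bay [-42.09161059 167.3410629 ]
```

The pad gap scale (6.4 mm at 0.075, 38 mm at 0.45) puts the pad tips at about 150 mm depth. That is nearer than the tab top at about 168 mm, so the fingers closed above the tab. I'll reopen and go 20 mm lower, which straddles the bar safely whichever reading is right, and look again.

```bash
python3 -m pendant '[[0,0,0,0],[0,0,0,0],[0,0,0,0],[0,0,0,0]]' 0.3|tail -3;python3 -m pendant '[[0,0.05,0.5,0],[0,0.05,1,0],[0,0.05,1.5,0],[0,0.05,2,0],[0,0.05,2,0]]'
python3 - <<'E'
from h import *
im=imaging.camera("wrist"); cv2.imwrite("pics/w5.png",cv2.resize(im[220:460,200:450,::-1],None,fx=2.4,fy=2.4))
E
```

```text
wrist_force: [-0.3, 0.3, -0.2]
opening: 0.303
grasp_force: 0.0
time_s: 6.47
eef_pos: [0.4925, 0.0395, 0.0882]
eef_rot: [-0.001, 0.669, 0.744, -0.001]
wrist_force: [-0.4, -1.0, 0.1]
opening: 0.297
grasp_force: 0.0
```

View pics/w5.png

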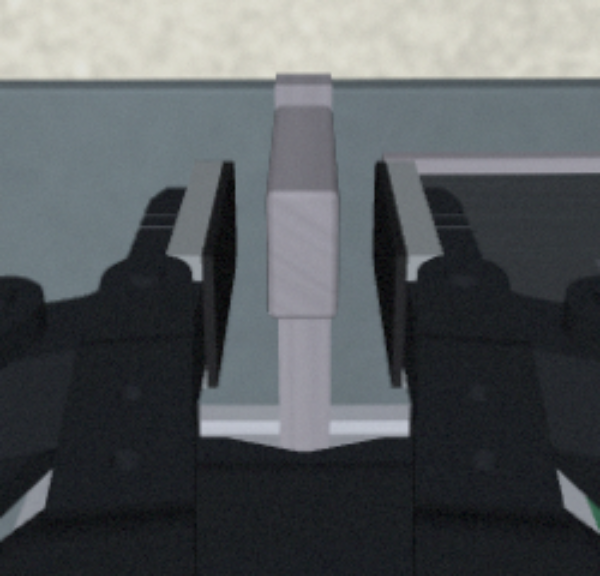

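The tab top (about 29 px wide, depth 145 mm) now sits above the pad tips (depth about 153 mm), so the pads straddle the tab. I'll go 8 mm lower and close in fine steps, expecting contact near 0.14.

```bash
python3 -m pendant '[[0,0,0.4,0],[0,0,0.8,0],[0,0,0.8,0]]' 0.2; python3 -m pendant '[[0,0,0,0],[0,0,0,0],[0,0,0,0]]' 0.155|tail -3;python3 -m pendant '[[0,0,0,0],[0,0,0,0]]' 0.147|tail -3;python3 -m pendant '[[0,0,0,0],[0,0,0,0]]' 0.142|tail -3
```

```text
time_s: 6.77
eef_pos: [0.493, 0.0394, 0.0809]
eef_rot: [-0.0, 0.669, 0.744, -0.0]
wrist_force: [-0.4, 0.3, -0.9]
opening: 0.202
grasp_force: 0.0
wrist_force: [-1.5, -0.1, -1.2]
opening: 0.151
grasp_force: 0.8
wrist_force: [-1.8, -0.3, -0.9]
opening: 0.15
grasp_force: 0.8
wrist_force: [-2.3, 0.2, -1.4]
opening: 0.143
grasp_force: 0.8
```

```bash
python3 -m pendant '[[0,0,0,0],[0,0,0,0]]' 0.139|tail -3;python3 -m pendant '[[0,0,0,0],[0,0,0,0]]' 0.136|tail -3
```

```text
wrist_force: [-1.4, -0.4, -1.1]
opening: 0.136
grasp_force: 3.7
wrist_force: [-1.6, 0.1, -0.6]
opening: 0.136
grasp_force: 9.7
```

Both pads are on the tab with a steady grip of about 10 N. I'll lift along the arc about the pivot, with a check on the way.

```bash
python3 -m pendant '[[-0.08,0,-0.22,0],[-0.16,0,-0.44,0],[-0.25,0,-0.65,0],[-0.34,0,-0.87,0],[-0.44,0,-1.08,0],[-0.53,0,-1.29,0],[-0.53,0,-1.29,0]]'; python3 -m pendant '[[-0.11,0,-0.2,0],[-0.22,0,-0.41,0],[-0.33,0,-0.62,0],[-0.44,0,-0.82,0],[-0.44,0,-0.82,0]]'
```

```text
time_s: 8.27
eef_pos: [0.4944, 0.0338, 0.0951]
eef_rot: [0.0, 0.669, 0.744, 0.0]
wrist_force: [-1.7, -0.7, -2.8]
opening: 0.143
grasp_force: 9.6
time_s: 8.68
eef_pos: [0.4949, 0.0294, 0.1033]
eef_rot: [0.0, 0.669, 0.744, 0.0]
wrist_force: [0.2, 0.1, -2.4]
opening: 0.141
grasp_force: 9.6
```

```bash
python3 -m pendant '[[-0.15,0,-0.25,0],[-0.31,0,-0.49,0],[-0.47,0,-0.73,0],[-0.64,0,-0.97,0],[-0.85,0,-1.25,0],[-1.07,0,-1.53,0],[-1.07,0,-1.53,0]]'; python3 - <<'E'
from h import *
im=imaging.camera("side"); cv2.imwrite("pics/s2.png",cv2.resize(im[200:340,200:400,::-1],None,fx=4,fy=4,interpolation=2))
E
```

```text
time_s: 9.27
eef_pos: [0.496, 0.0187, 0.1188]
eef_rot: [0.0, 0.669, 0.744, 0.0]
wrist_force: [0.2, 1.4, -1.4]
opening: 0.14
grasp_force: 9.7
```

View pics/s2.png

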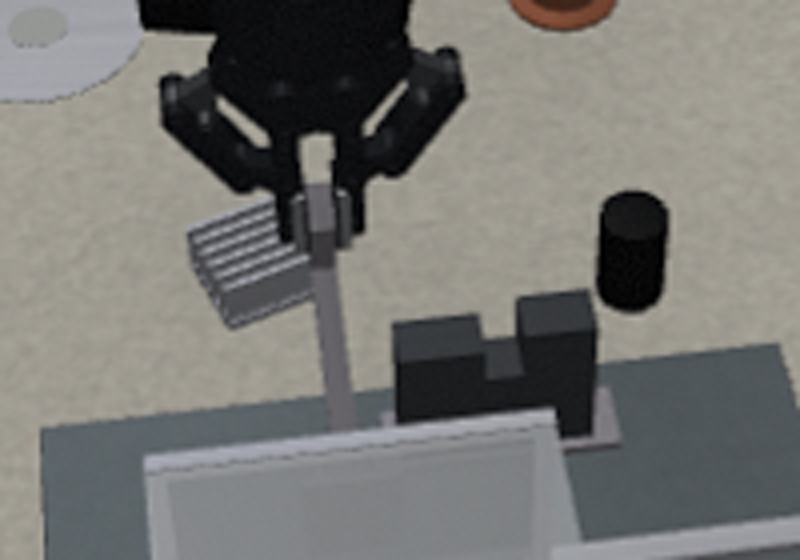

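The side view shows the bar lifted to about 0.37 rad in the pads and the keeper's notch at crop (500,360), clear of it. I'll carry the guard 68 mm along x, which puts the bar over the lip near its edge.

```bash
python3 -m pendant '[[0,0.3,0,0],[0,0.8,0,0],[0,1.4,0,0],[0,2,0,0],[0,2.6,0,0],[0,3.2,0,0],[0,3.8,0,0],[0,4.4,0,0],[0,5,0,0],[0,5.5,0,0],[0,5.8,0,0],[0,6,0,0]]';python3 -m pendant '[[0,0.3,0,0],[0,0.6,0,0],[0,0.8,0,0],[0,0.8,0,0],[0,0.8,0,0]]'
```

```text
time_s: 10.32
eef_pos: [0.5559, 0.0257, 0.1181]
eef_rot: [-0.0, 0.668, 0.744, 0.0]
wrist_force: [-2.0, 3.6, 3.0]
opening: 0.14
grasp_force: 10.1
time_s: 10.73
eef_pos: [0.564, 0.0265, 0.1183]
eef_rot: [0.0, 0.669, 0.744, 0.001]
wrist_force: [0.7, 3.8, 2.1]
opening: 0.138
grasp_force: 10.1
```

```bash
python3 -m pendant '[[0.07,0,0.1,0],[0.14,0,0.19,0],[0.21,0,0.28,0],[0.21,0,0.28,0]]';python3 -m pendant '[[0.1,0,0.13,0],[0.2,0,0.25,0],[0.2,0,0.25,0]]'
```

```text
time_s: 11.07
eef_pos: [0.5633, 0.0285, 0.1153]
eef_rot: [0.0, 0.668, 0.744, 0.0]
wrist_force: [1.0, 3.8, 2.5]
opening: 0.138
grasp_force: 10.2
time_s: 11.32
eef_pos: [0.5627, 0.0304, 0.1124]
eef_rot: [-0.0, 0.668, 0.744, -0.0]
wrist_force: [2.1, 3.0, 1.6]
opening: 0.138
grasp_force: 10.1
```

```bash
python3 -m pendant '[[0,0,0,0],[0,0,0,0],[0,0,0,0]]' 0.165; python3 - <<'E'
from h import *
o=ctrl.get_obs()
im=imaging.camera("wrist"); cv2.imwrite("pics/w6.png",im[:,:,::-1])
# silhouettes: bar end/tab lies in column band; print mean colours along the mid column
g=im.astype(int); 
for r in range(150,420,6): print(r,g[r,322:332].mean(0).round().astype(int).tolist(),end=' ')
E
```

```text
time_s: 11.57
eef_pos: [0.5625, 0.0299, 0.1124]
eef_rot: [-0.0, 0.669, 0.744, -0.001]
wrist_force: [-0.6, -0.2, 0.5]
opening: 0.17
grasp_force: 0.0
150 [226, 225, 216] 156 [229, 228, 220] 162 [229, 228, 220] 168 [227, 227, 218] 174 [231, 230, 223] 180 [226, 224, 215] 186 [221, 220, 210] 192 [224, 223, 214] 198 [224, 223, 214] 204 [227, 226, 218] 210 [226, 225, 216] 216 [232, 231, 223] 222 [180, 181, 173] 228 [118, 131, 138] 234 [150, 149, 158] 240 [151, 149, 159] 246 [152, 151, 160] 252 [155, 153, 164] 258 [154, 152, 163] 264 [155, 153, 164] 270 [154, 153, 162] 276 [155, 153, 163] 282 [154, 153, 162] 288 [154, 153, 163] 294 [154, 152, 162] 300 [153, 152, 162] 306 [154, 151, 162] 312 [166, 164, 176] 318 [150, 150, 159] 324 [154, 152, 162] 330 [153, 151, 161] 336 [149, 148, 158] 342 [150, 148, 158] 348 [151, 149, 159] 354 [154, 152, 162] 360 [153, 152, 162] 366 [152, 152, 161] 372 [154, 153, 163] 378 [154, 153, 162] 384 [154, 152, 162] 390 [154, 153, 162] 396 [154, 153, 162] 402 [186, 184, 197] 408 [44, 48, 53] 414 [26, 28, 31]
```

```bash
cat > pred.py <<'E'
from h import *
th=np.radians(6.09);c=np.array([.5527,-.1226]);M=np.array([[np.cos(th),-np.sin(th)],[np.sin(th),np.cos(th)]])
o=ctrl.get_obs();b=(np.array(o["eef_pos"][:2])-c)@M*1000;print("tcp bay",b.round(1),o["eef_pos"][2],o["wrist_force"].round(1),o["opening"])
for t in(0,.1,.2,.29,.36):
    P=[]
    for y,z in((128,-4),(128,4),(124,4),(124,48),(100,48)):
        Y=56+y*np.cos(t)-z*np.sin(t);Z=75+z*np.cos(t)+y*np.sin(t); P.append(np.r_[c+M@np.array([b[0],Y])/1000,Z/1000])
    print(t,"rows end-low,end-up,tabbase,tabtopfront,tabtopback",w2px("wrist",P)[:,1].round(0))
E
python3 pred.py; python3 - <<'E'
import cv2
im=cv2.imread("pics/w6.png").astype(int)
for r in(240,256,270,285,300,308,315,330,350,380): print(r,im[r,290:366:2,1].tolist())
E
```

```text
tcp bay [ 26.  150.7] 0.11245107126930019 [-0.4 -0.4  0.3] 0.166639043114378
0 rows end-low,end-up,tabbase,tabtopfront,tabtopback [210. 213. 220. 241. 292.]
0.1 rows end-low,end-up,tabbase,tabtopfront,tabtopback [215. 219. 227. 262. 313.]
0.2 rows end-low,end-up,tabbase,tabtopfront,tabtopback [223. 230. 237. 289. 337.]
0.29 rows end-low,end-up,tabbase,tabtopfront,tabtopback [233. 242. 249. 318. 361.]
0.36 rows end-low,end-up,tabbase,tabtopfront,tabtopback [243. 254. 261. 343. 381.]
240 [126, 132, 131, 132, 130, 133, 128, 128, 131, 129, 129, 130, 140, 151, 150, 148, 152, 148, 151, 147, 147, 147, 150, 151, 149, 133, 131, 130, 128, 130, 125, 131, 130, 130, 130, 130, 129, 129]
256 [168, 172, 171, 168, 171, 170, 169, 170, 170, 170, 171, 172, 129, 142, 153, 154, 157, 156, 154, 152, 150, 148, 146, 148, 140, 130, 171, 169, 169, 173, 173, 172, 171, 173, 169, 174, 172, 172]
270 [65, 62, 59, 62, 62, 64, 63, 59, 61, 61, 60, 60, 135, 149, 153, 156, 154, 155, 154, 150, 150, 148, 150, 149, 147, 127, 60, 60, 64, 61, 65, 63, 60, 59, 63, 62, 61, 62]
285 [61, 63, 63, 63, 62, 66, 63, 59, 62, 59, 61, 67,
[... 506 characters left out ...]
129, 134, 133, 133, 104, 30, 33, 8, 19, 132, 145, 151, 150, 148, 150, 155, 153, 153, 154, 155, 154, 151, 153, 144, 124, 24, 17, 30, 43, 131, 133, 133, 131, 131, 135, 125]
330 [32, 35, 36, 50, 177, 178, 48, 45, 17, 16, 11, 94, 138, 151, 151, 153, 149, 151, 151, 153, 152, 151, 149, 149, 152, 138, 111, 20, 17, 47, 47, 106, 173, 132, 29, 36, 37, 33]
350 [32, 32, 33, 33, 35, 19, 42, 44, 29, 11, 130, 131, 143, 154, 146, 144, 146, 149, 153, 151, 150, 146, 148, 147, 144, 131, 120, 68, 21, 44, 45, 29, 19, 24, 35, 32, 32, 37]
380 [37, 24, 18, 28, 26, 26, 122, 50, 51, 127, 123, 115, 178, 179, 160, 155, 150, 151, 152, 153, 149, 151, 150, 150, 179, 180, 126, 127, 111, 51, 78, 116, 28, 35, 25, 22, 35, 32]
```

Numerically, the bar end is at row 232 and the tab top front edge at about row 310, so the bar is at about 0.28 rad and resting on the lip. The notch edge is just ahead, about 5–9 mm. I'll slide slowly with the fingers loosely caging the tab and check for the drop.

```bash
cat > chk.py <<'E'
from h import *
o=ctrl.get_obs(); im=imaging.camera("wrist").astype(int)
s=im[:,322:332].mean((1,2)); r=[i for i in range(170,400) if s[i]<160][0]
print("plate row",r,"profile",[int(x) for x in s[r-4:r+26:2]], "edge rows",[i for i in range(230,400) if s[i]-s[i-3]>9][:6],"F",o["wrist_force"].round(1),"x",((o["eef_pos"][0]-.5527)*.9944+(o["eef_pos"][1]+.1226)*.1061).round(4))
E
python3 chk.py
python3 -m pendant '[[0,0.05,0,0],[0,0.1,0,0],[0,0.15,0,0],[0,0.2,0,0],[0,0.25,0,0],[0,0.3,0,0],[0,0.35,0,0],[0,0.4,0,0],[0,0.4,0,0]]'|grep -E "wrist|grasp"; python3 chk.py;python3 -m pendant '[[0,0.05,0,0],[0,0.1,0,0],[0,0.15,0,0],[0,0.2,0,0],[0,0.2,0,0]]'|grep -E "wrist|grasp"; python3 chk.py
```

```text
plate row 223 profile [224, 224, 95, 120, 130, 127, 152, 152, 151, 153, 153, 153, 152, 152, 154] edge rows [230, 231, 232, 233, 308, 309] F [-0.4 -0.4  0.3] x 0.026
wrist_force: [-4.0, -1.8, -0.1]
grasp_force: 2.0
plate row 223 profile [223, 223, 154, 107, 133, 126, 143, 151, 151, 150, 150, 151, 151, 151, 135] edge rows [231, 232, 233, 250, 251, 308] F [-4.  -1.8 -0.1] x 0.0297
wrist_force: [-1.5, 0.7, -0.8]
grasp_force: 0.8
plate row 223 profile [223, 224, 131, 111, 129, 127, 145, 149, 150, 150, 150, 150, 151, 151, 138] edge rows [231, 232, 233, 250, 251, 308] F [-1.5  0.7 -0.8] x 0.0328
```

```bash
for i in 1; do python3 -m pendant '[[0,0.05,0,0],[0,0.1,0,0],[0,0.15,0,0],[0,0.15,0,0]]'|grep -E "wrist|grasp"; python3 chk.py;python3 -m pendant '[[0,0.05,0,0],[0,0.1,0,0],[0,0.15,0,0],[0,0.15,0,0]]'|grep -E "wrist|grasp"; python3 chk.py; done
```

```text
wrist_force: [-0.7, 0.8, -0.5]
grasp_force: 0.4
plate row 217 profile [221, 181, 151, 150, 157, 163, 159, 150, 144, 143, 137, 138, 138, 137, 138] edge rows [255, 256, 260, 265, 319, 396] F [-0.7  0.8 -0.5] x 0.0342
wrist_force: [0.4, -0.8, -0.3]
grasp_force: 0.0
plate row 210 profile [224, 222, 155, 143, 169, 169, 169, 145, 127, 127, 127, 126, 126, 127, 127] edge rows [240, 241, 242, 243, 291, 292] F [ 0.4 -0.8 -0.3] x 0.0358
```

The bar dropped: its end is at row 210 and the tab edge at row 241, matching the prediction for level (0 rad). I'll open, retreat and do a final check.

```bash
python3 -m pendant '[[0,0,0,0],[0,0,0,0],[0,0,0,0]]' 0.35|grep wrist; python3 -m pendant '[[0,0,-1,0],[0,0,-3,0],[0,0,-6,0],[2,0,-9,0],[5,0,-10,0],[8,0,-10,0],[8,0,-10,0],[8,0,-10,0]]'; python3 - <<'E'
from h import *
im=imaging.camera("side"); cv2.imwrite("pics/s3.png",cv2.resize(im[200:340,200:400,::-1],None,fx=4,fy=4,interpolation=2))
E
```

```text
wrist_force: [-0.1, 0.6, 0.1]
time_s: 14.62
eef_pos: [0.5632, 0.1122, 0.2138]
eef_rot: [0.0, 0.667, 0.745, 0.0]
wrist_force: [-0.0, -0.2, -0.4]
opening: 0.351
grasp_force: 0.0
```

View pics/s3.png

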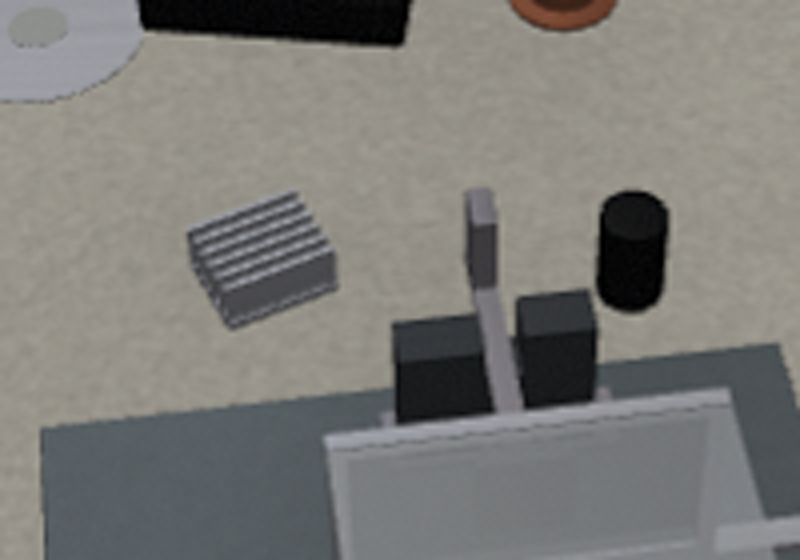

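The bar lies level in the notch at crop (500,350), between the lip and the end block. The heatsink and capacitor have not moved, and the gripper is clear.

```bash
python3 -c "
from bench import workorder
print(workorder.hand_in())"
```

```text
the job is handed in; nothing more can be done
None
```

The guard is closed and the latch bar lies level in the keeper's notch, with the gripper clear; the highest grip force I read was about 10 N, no nearby item looked moved, and the job was handed in (no verdict was shown).

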